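Clamp a valve body with the click-lever vise

TASK

Set the brass valve body down between the jaws of the bench vise, upright on the vise bed with its two side ports pointing along the jaws, and let go of it. Then swing the vise's lever clockwise (seen from above) by its upright knob until the torque limiter in the lever clicks, and stop there: short of the click the valve is loose, and forcing the lever on beyond it crushes the thin brass. Let go with the valve left clamped, and leave the other things on the bench where they are.

Things in the scene. Friction and masses are not known exactly. Their poses are not given: they have to be found in the camera images.
- valve: Loose brass valve body, about 0.4 kg. A block 44 mm long (its x) by 36 mm wide (its y, the faces to be clamped) by 40 mm tall, a round port 26 mm across standing out 16 mm from each end along x (76 mm over all), and on top a round neck 24 mm across from 40 to 84 mm height, by which to grip it. The two ends are alike. Origin at the centre of the underside, z up.
- vise: Grey bench vise fixed to the table; bed 120 (x) by 220 mm (y), top 35 mm above the table; origin on the table. Fixed jaw on its +y half, lever pivot on its -y half. After the click the lever swings on easily for 0.2 rad (25 mm at the knob), jaw still; then it is solid again and drives the jaw on: crushing. Let go, the clamp holds; the lever may spring back up to 0.22 rad.
- fixed_jaw: Fixed dark steel jaw on the vise bed, 90 mm long (x), 28 mm thick, 38 mm tall (its top 73 mm above the table). Its upright face looks to its -y. Origin at the bottom edge of that face, on the bed, mid-length. It has been set nearer or farther by a few millimetres. The moving jaw, of the same size, faces it and is 40 to 46 mm away at the start; it is driven towards +y by the lever.
- seat (a point): Point on the bed (35 mm above the table) where the valve's origin comes to lie when the valve is clamped: 18 mm from the fixed jaw's face, mid-length. Axes as the vise; x runs along the jaws. Setting the valve down about 2 mm from here towards the moving jaw (-y) keeps it clear of both jaws; the moving jaw pushes it the rest.
- lever_knob (a point): Middle of the grip of the upright black knob at the end of the vise lever: a round post 20 mm across, its grip from 104 to 144 mm above the table, this point at 124 mm. It spins freely on its own upright pin. The flat lever bar (20 mm wide) lies below it, between 86 and 98 mm.
- lever_pivot (a point): Point on the lever's upright axis, at 115 mm height, fixed on the vise; the knob goes round it at 120 mm radius. Clockwise from above closes the jaw. At the start the lever points roughly to the vise's +x (up to 0.2 rad clockwise of it); the click comes after 0.6 to 1.8 rad of turning, depending on how far the jaws stand apart. The jaw moves only a few mm per rad.
- lever: The flat steel lever with its round hub and knob; origin on its axis, x towards the knob. Force at the knob: about 2 to 6 N while the jaw runs free, rising to 7 to 10 N within 20 mm as the valve is squeezed; then the limiter gives way (the click): the force falls by about a third within 10 mm of knob travel and goes on falling.
- elbow: Brass pipe elbow, 50 mm tall; bystander. Origin under its foot.
- nipple: Copper pipe nipple, 38 mm across, 50 mm tall, standing; bystander. Origin under it.
- mug: White mug 95 mm tall; bystander.
- tape: Roll of grey tape, 90 mm across, 24 mm tall; bystander.
- jar: Closed jar 64 mm across, 90 mm tall; bystander.
- spanner: Steel spanner lying on the bench beyond the vise; bystander.
- oil_can: Grey can, 66 mm across, 130 mm tall; bystander.

How it is judged:
On the way, in this order (a step that is already met when the one before it is completed fails the run):
1. the valve stands on the bed between the jaws, let go (x of valve in the frame of seat between -0.015 and 0.015 m and y of valve in the frame of seat between -0.012 and 0.003 m and z of valve in the frame of seat between -0.004 and 0.003 m and angle between the x axis of valve and the x axis of seat, either way round below 0.2 rad and angle between valve's own z axis and vertical below 0.06 rad and contact force between valve and the fingers below 0.2 N and contact force between valve and fixed_jaw below 25 N), for 0.2 s.
2. the lever has been turned to the click: the valve is clamped with full force (contact force between valve and fixed_jaw above 35 N), for 0.2 s.
At the end, for the whole second after the job is handed in: The valve stands upright flat on the vise bed (within 3 mm, 0.06 rad), mid-jaw within 15 mm, ports along the jaws within 0.2 rad, at rest, clamped against the fixed jaw with 33 to 75 N (the click comes at about 42 N), all let go (x of valve in the frame of seat between -0.015 and 0.015 m and y of valve in the frame of seat between -0.012 and 0.003 m and z of valve in the frame of seat between -0.004 and 0.003 m and angle between the x axis of valve and the x axis of seat, either way round below 0.2 rad and angle between valve's own z axis and vertical below 0.06 rad and contact force between valve and fixed_jaw between 33 and 75 N and linear speed of valve below 0.01 m/s); the robot touches nothing.
It fails at once if the valve is crushed: clamped with more than 75 N (contact force between valve and fixed_jaw above 75 N).
It fails at once if a bystander is pushed more than 30 mm or knocked over (distance of any of elbow, nipple, mug, tape, jar, spanner, oil_can from where it was at the start of the episode above 0.03 m).
It also fails if it takes over 67 s, if anything falls off the work surface, if the arm or the gripper's body presses on something with over 40 N, if the wrist force passes 120 N, or if a joint passes its speed limit or range.

ROBOT

A 6-joint arm with a two-finger parallel gripper is mounted at the origin on the work surface. World frame = base frame: x ahead of the robot, y to its left, z up, the work surface at z = 0. Lengths are in m, angles in rad, forces in N, time in s.
With the tool pointing down it reaches from about 0.375 to 0.9 m from the base axis. Payload 3.1 kg.
Tool frame: the origin (TCP) lies at the very end of the fingers, on their centre line; the grasp point (between the pads) lies 19 mm behind it; z points along the fingers, y is the line along which they close (so a half turn about z gives the same grasp; the last joint's range is limited). The gripper opens to 85 mm and grips with 20 to 120 N. Pads are 22 mm wide; open, the fingers measure 114 mm over their backs; the gripper's body (76 mm by 85 mm) begins 54 mm behind the grasp point. The pads swing forward as they close: fully open they stand 13 mm farther back than shut.
Start: joints at [-1.331, 0.527, 1.433, -0, 1.181, -0.178], TCP at [0.254, -0.571, 0.231] pointing down, gripper open.
Joint ranges: [-3.08, 3.08], [-0.75, 2.2], [0.22, 2.44], [-1.43, 4.57], [0, 2.65], [-2.85, 2.85]. Speed limits (rad/s): [2.79, 2.79, 3.14, 3.14, 3.14, 3.14].

INTERFACE

Orientations are given as a 3x3 rotation matrix whose columns are the frame's x, y, z axes.
In Python, from station import get_state, camera, sign_off gives the robot as it stands.
- The arm moves only by the shell command python3 -m handwheel 'ROWS' [FORCE]. ROWS is JSON, a list of rows, each a list of 7 numbers: the shift along the tool's x, y, z in units of 60 mm (1.0 is 60 mm), then the turn, a rotation vector about the tool's x, y, z in degrees, then the closure, from -1 (fully open) to 1 (shut). A call has 1 to 20 rows; each row shifts and turns the commanded pose from where the row before left it, along the tool's axes as they then stand; what a row does not reach is not made up. A row lasts 1/8 s, in which the tool goes at most 62.5 mm and 10.7 degrees, less where a joint would pass 70% of its speed; a pose out of reach is approached as far as the arm can. A call is refused whole if a number of a shift passes 1 or a number of a turn 10.7, either way. A call with a gripper value outside its range is refused whole. The fingers move at their own pace and stop on an object; FORCE is the grip in N (left out, the last holds). Time passes only in rows, so rows that do not move let the fingers close. It gives the time, the measured TCP pose, the force, the opening and the grip force at its end, in the units of the state.
- get_state(): the state, without advancing time (a new reading comes with each control period).
- camera(name): name is "scene" or "top"; returns a dict with "img" (400x640x3 uint8, red, green, blue), "depth" (400x640 float32, m along the optical axis (not along the pixel's ray), 0 where there is no reading), "vertical_fov" (degrees; the focal length in pixels is half the picture's height over the tangent of half this angle, whatever the lens; pixels are square), "cx", "cy" (the principal point, pixels), "view" (4x4, takes a point from world to camera coordinates). Camera axes: x right, y down, z forward; pixel columns grow to the right and rows downward; lengths in m; the calibration is good to about 2 mm. A picture is of the moment at which its call begins.
- sign_off(): hands the job in; it is judged then, once.
The state is a dict: "time": time; "joint_pos": joint angles; "qvel": joint speeds; "joint_torque": joint torques, N m; "ee_pos": TCP position; "orientation": TCP orientation; "wrist_force": force on the tool from outside, world axes, zero at the start; "torque": the same for the moment, N m; "gripper_width": opening from 0.0 (shut) to 1.0 (fully open); "finger_force": force on a finger pad.
Only numpy, scipy, OpenCV 4.12 (cv2) and the standard library are available. Lean on these libraries where they do the work, as an engineer would, in place of code of your own. Each camera call takes 0.05 s, during which the arm holds its last target. There are 200 camera calls.

## Working session

There is one attempt and no reset: what is moved stays moved. The work goes in short steps, Python scripts to look and compute and a shell command to move; the robot and the scene stay as the last step left them, time stands still between calls to the robot, and variables do not carry over. Pictures are saved under pics/ and viewed, at most 10 in all, crops included, and the job is handed in when it is done.

```bash
mkdir -p pics
cat > h.py <<'E'
import numpy as np, cv2
from station import get_state, camera
def cam(n):
    c=camera(n); c['f']=200/np.tan(np.radians(c['vertical_fov'])/2); return c
def world(c,u,v,d):
    V=np.linalg.inv(np.array(c['view'])); u=np.asarray(u,float);v=np.asarray(v,float)
    p=np.stack([(u-c['cx'])/c['f']*d,(v-c['cy'])/c['f']*d,d*np.ones_like(u),np.ones_like(u)],-1)
    return (p@V.T)[...,:3]
def plane(c,u,v,z):
    V=np.linalg.inv(np.array(c['view'])); o=V[:3,3]; p=world(c,u,v,1.0); r=p-o
    return o+r*((z-o[2])/r[...,2])[...,None]
def pts(c):
    v,u=np.mgrid[0:400,0:640]; return world(c,u,v,c['depth'])
E
python3 - <<'E'
from h import *
for n in('scene','top'):
    c=cam(n); cv2.imwrite(f'pics/{n}0.png',c['img'][...,::-1]); print(n,c['f'],c['cx'],c['cy'],np.linalg.inv(c['view']).round(3).tolist(),(c['depth']>0).mean())
    np.savez(f'{n}0.npz',**{k:np.array(x) for k,x in c.items()})
print(get_state())
E
```

```text
scene 436.96387212068885 317.91779368785126 196.70808565494872 [[-0.876, 0.357, -0.325, 0.867], [0.483, 0.675, -0.558, 0.604], [0.02, -0.646, -0.763, 0.909], [0.0, 0.0, 0.0, 1.0]] 0.995890625
top 470.18600355063217 318.35554547282345 202.9163255179818 [[0.006, -0.979, 0.202, 0.239], [-1.0, -0.005, 0.003, 0.011], [-0.002, -0.202, -0.979, 1.555], [0.0, 0.0, 0.0, 1.0]] 0.9959140625
{'time': 0.1, 'joint_pos': array([-1.33148486e+00,  5.28368528e-01,  1.43375383e+00,  3.66544637e-05,
        1.18140178e+00, -1.78475832e-01]), 'qvel': array([ 0.00072219, -0.0033586 , -0.00379538, -0.00043462,  0.00081719,
       -0.00035985]), 'joint_torque': array([ 4.13123803e-05, -4.43304133e+01, -1.78586251e+01, -2.84118660e-04,
        3.86785759e-03, -1.05064416e-06]), 'ee_pos': array([ 0.25348522, -0.57059884,  0.23044081]), 'orientation': array([[ 9.13994697e-01,  4.05725909e-01, -4.24880778e-04],
       [ 4.05725957e-01, -9.13992832e-01,  1.88446885e-03],
       [ 3.76239854e-04, -1.89477970e-03, -9.99998134e-01]]), 'wrist_force': array([ 0.28434928, -0.69175029,  0.08543968]), 'torque': array([-0.02675398,  0.01463733,  0.03487952]), 'finger_force': 0.0, 'gripper_width': 1.0020020893955603}
```

View pics/top0.png

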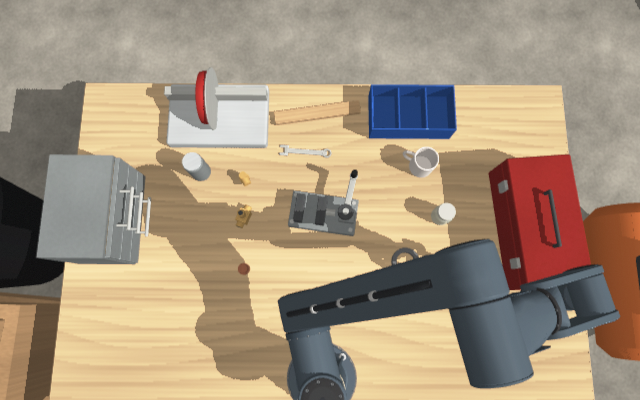

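View pics/scene0.png

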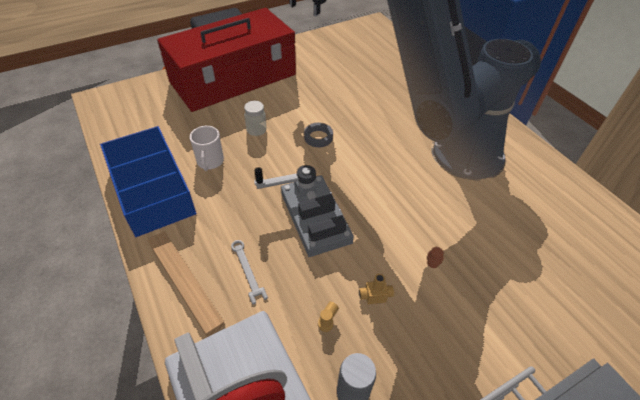

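The top view shows the valve at (243,215), elbow at (243,178), the vise around (323,212) with its fixed jaw to the left (+y), the hub at (346,212) and the knob at (353,173). In the scene view the valve is at (378,290) and the knob at (259,176).

```bash
cat > m.py <<'E'
from h import *
import sys
def ld(n):
    z=np.load(f'{n}0.npz'); return {k:(z[k] if z[k].ndim else float(z[k])) for k in z}
for n,win in(('top',[(225,195,265,235),(285,180,365,240)]),('scene',[(350,265,405,310),(250,160,360,255)])):
    c=ld(n); P=pts(c)
    x0,y0,x1,y1=win[0]; Q=P[y0:y1,x0:x1]; 
    m=(Q[...,2]>0.008)&(Q[...,2]<.1); q=Q[m]; print(n,'valve zmax',q[:,2].max())
    for lo,hi in((.06,.1),(.079,.09),(.008,.045)):
        s=q[(q[:,2]>lo)&(q[:,2]<hi)]
        if len(s)<3: continue
        r=cv2.minAreaRect((s[:,:2]*1000).astype(np.float32)); print(lo,hi,len(s),s.mean(0).round(4),s.min(0).round(4),s.max(0).round(4),np.round(r[0],1),np.round(r[1],1),round(r[2],1))
    x0,y0,x1,y1=win[1]; Q=P[y0:y1,x0:x1]; q=Q.reshape(-1,3)
    print(np.histogram(q[:,2],np.arange(-.005,.16,.005)))
    for nm,lo,hi in(('bed',.030,.039),('jaws',.069,.077),('bar',.085,.10),('knob',.12,.16)):
        m=((Q[...,2]>lo)&(Q[...,2]<hi)).astype(np.uint8); k,L,S,C=cv2.connectedComponentsWithStats(m)
        for i in range(1,k):
            if S[i,4]<15: continue
            s=Q[L==i]; r=cv2.minAreaRect((s[:,:2]*1000).astype(np.float32)); print(nm,S[i,4],s.mean(0).round(4),'rect',np.round(r[0],1),np.round(r[1],1),round(r[2],1),C[i].round(1)+[x0,y0])
    cc=np.vstack([np.hstack([cv2.resize(c['img'][b:d,a:e,::-1],(400,280),interpolation=cv2.INTER_CUBIC) for a,b,e,d in win])])
    cv2.imwrite(f'pics/{n}crop.png',cc)
a,b=cv2.imread('pics/topcrop.png'),cv2.imread('pics/scenecrop.png'); cv2.imwrite('pics/crops.png',np.vstack([a,b]))
E
python3 m.py
```

```text
top valve zmax 0.0918448222162731
0.06 0.1 55 [0.5106 0.2617 0.081 ] [0.4999 0.2515 0.0604] [0.522  0.2743 0.0918] [511.4 262.2] [21.2 22.6] 63.8
0.079 0.09 41 [0.5117 0.2621 0.084 ] [0.4999 0.2515 0.0791] [0.522  0.2726 0.0897] [512.1 261.8] [22.5 19.2] 32.8
0.008 0.045 197 [0.5097 0.2608 0.0311] [0.473  0.2017 0.0081] [0.5837 0.328  0.0446] [521.4 266.1] [114.9 114.9] 14.7
(array([1000,  873,  159,   17,   18,   15,  128,  675,  565,  109,   17,
         11,   31,   72,  153,  274,  111,    5,    4,   48,   77,   92,
         98,   39,    5,    0,    0,    0,    0,    0,    0,    0]), array([-0.005,  0.   ,  0.005,  0.01 ,  0.015,  0.02 ,  0.025,  0.03 ,
        0.035,  0.04 ,  0.045,  0.05 ,  0.055,  0.06 ,  0.065,  0.07 ,
        0.075,  0.08 ,  0.085,  0.09 ,  0.095,  0.1  ,  0.105,  0.11 ,
        0.115,  0.12 ,  0.125,  0.13 ,  0.135,  0.14 ,  0.145,  0.15 ,
        0.155]))
bed 1174 [5.176e-01 5.000e-04 3.440e-02] rect [523.2  -0.8] [219.5 121.6] 82.0 [322.7 213.6]
jaws 195 [0.5335 0.0769 0.073 ] rect [534.4  76.9] [27.7 88.3] 81.8 [299.  206.4]
jaws 188 [0.5252 0.0063 0.0728
[... 916 characters left out ...]
095,  0.1  ,  0.105,  0.11 ,
        0.115,  0.12 ,  0.125,  0.13 ,  0.135,  0.14 ,  0.145,  0.15 ,
        0.155]))
bed 216 [ 0.4698 -0.0623  0.0342] rect [472.9 -70.3] [76.8 41.4] 81.5 [321.1 186.8]
bed 1288 [0.5431 0.0193 0.0342] rect [522.1  -2.7] [221.5 119.6] 82.1 [311.8 219. ]
jaws 30 [ 0.5193 -0.0567  0.0734] rect [518.9 -57.9] [13.8 38.6] 64.1 [305.7 184.8]
jaws 345 [0.5228 0.0053 0.072 ] rect [522.2   4.4] [32.9 89.8] 81.1 [316.1 202.1]
jaws 363 [0.5335 0.0757 0.072 ] rect [532.4  75.4] [29.5 90.3] 81.4 [326.3 223.9]
bar 351 [ 0.5691 -0.0786  0.0947] rect [564.6 -81.2] [ 33.  153.3] 70.8 [284.  180.3]
knob 93 [ 0.63   -0.0948  0.1363] rect [629. -98.] [18.2 19.5] 68.2 [257.8 173. ]
```

View pics/crops.png

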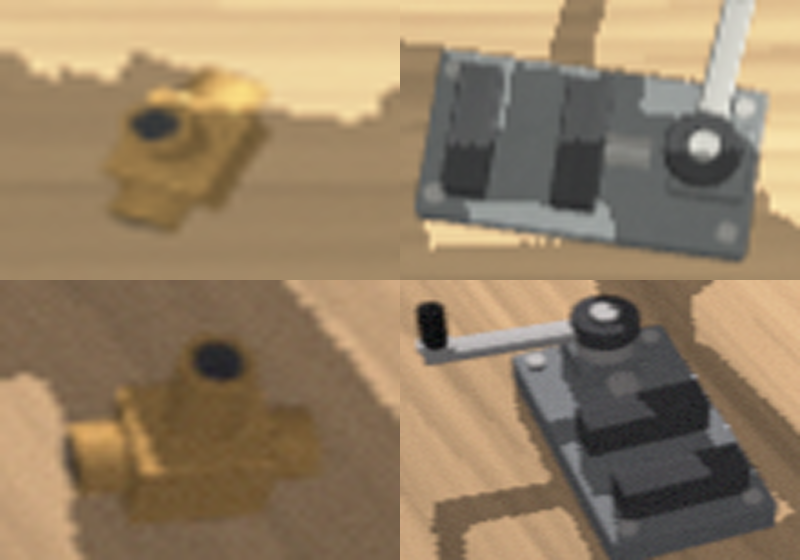

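The crops show the valve's ports running at about -23° in world. The vise is yawed about -8°, its jaws are open, and the knob is at about (0.629, -0.097). I'll move to above the valve.

```bash
cat > go.py <<'E'
# remaining move to x y z(mm) yaw(deg) in tool units; turn first, then shift in turned frame (tool down)
import sys; from h import *
from scipy.spatial.transform import Rotation as R
x,y,z,a=map(float,sys.argv[1:5]); s=get_state(); O=np.array(s['orientation']); t=np.radians(a)
D=np.array([[np.cos(t),np.sin(t),0],[np.sin(t),-np.cos(t),0],[0,0,-1]])
d=np.array([x,y,z])/1000-s['ee_pos']
print('t',s['time'],'pos',(s['ee_pos']*1000).round(1),'turn',np.degrees(R.from_matrix(O.T@D).as_rotvec()).round(2),'shift units after turn',(D.T@d/.06).round(3),'F',s['wrist_force'].round(2),'w',s['gripper_width'],s['finger_force'],'j',s['joint_pos'].round(2))
E
python3 -m handwheel '[[0,0,0,0,0,9.4,-1],[0,0,0,0,0,9.4,-1],[0,0,0,0,0,9.4,-1],[0,0,0,0,0,9.4,-1],[0,0,0,0,0,9.4,-1],[-0.08,-0.8,0,0,0,0,-1],[-0.08,-0.8,0,0,0,0,-1],[-0.08,-0.8,0,0,0,0,-1],[-0.08,-0.8,0,0,0,0,-1],[-0.08,-0.8,0,0,0,0,-1],[-0.08,-0.8,0,0,0,0,-1],[-0.08,-0.8,0,0,0,0,-1],[-0.08,-0.8,0,0,0,0,-1],[-0.08,-0.8,0,0,0,0,-1],[-0.08,-0.8,0,0,0,0,-1],[-0.08,-0.8,0,0,0,0,-1],[-0.08,-0.8,0,0,0,0,-1],[-0.08,-0.8,0,0,0,0,-1],[-0.08,-0.8,0,0,0,0,-1],[-0.08,-0.8,0,0,0,0,-1]]' && python3 go.py 510.5 262 120 -23
```

```text
time: 2.6
ee_pos: [0.4695, 0.1211, 0.2311]
orientation: [[0.92, -0.391, -0.0], [-0.391, -0.92, -0.0], [-0.0, 0.0, -1.0]]
wrist_force: [0.0, -0.3, -0.4]
gripper_width: 1.001
finger_force: 0.0
t 2.6 pos [469.5 121.1 231.1] turn [ 0.02  0.01 -0.05] shift units after turn [-0.289 -2.429  1.852] F [ 0.02 -0.27 -0.36] w 1.0014756564706306 0.0 j [ 0.02  0.34  1.78 -0.    1.03  1.99]
```

```bash
python3 -m handwheel '[[-0.09,-0.8,0.4,0,0,0,-1],[-0.1,-0.8,0.4,0,0,0,-1],[-0.1,-0.83,0.45,0,0,0,-1],[0,0,0.3,0,0,0,-1],[0,0,0.3,0,0,0,-1],[0,0,0,0,0,0,-1],[0,0,0,0,0,0,-1]]' && python3 go.py 510.5 262 46 -23
python3 - <<'E'
from h import *
c=cam('scene'); cv2.imwrite('pics/s1.png',cv2.resize(c['img'][200:350,290:490,::-1],(800,600),interpolation=cv2.INTER_CUBIC))
E
```

```text
time: 3.48
ee_pos: [0.5108, 0.2604, 0.1207]
orientation: [[0.92, -0.392, 0.0], [-0.392, -0.92, 0.0], [0.0, -0.0, -1.0]]
wrist_force: [0.2, 0.1, 0.1]
gripper_width: 1.003
finger_force: 0.0
t 3.475 pos [510.8 260.4 120.7] turn [-0.02 -0.02 -0.07] shift units after turn [-0.015 -0.023  1.245] F [0.19 0.08 0.08] w 1.0034726312349391 0.0 j [0.28 0.61 1.66 0.   0.87 2.25]
```

View pics/s1.png

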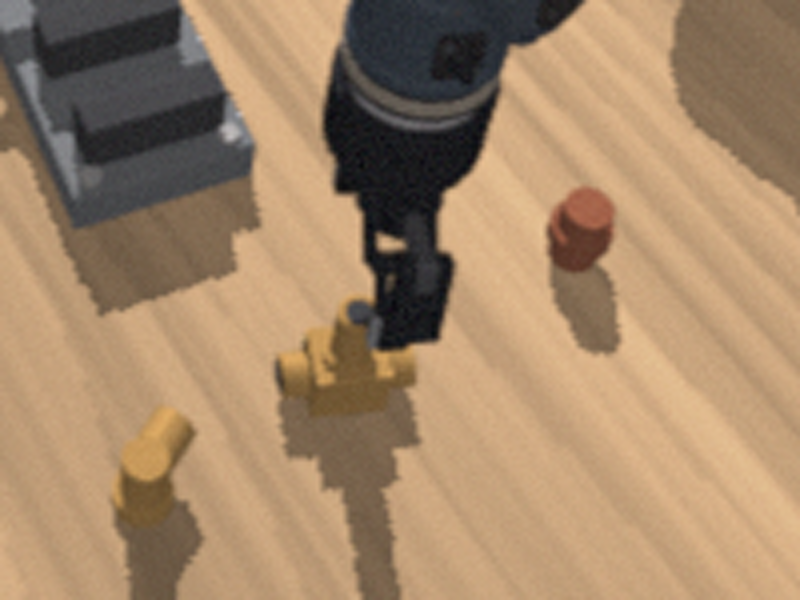

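The open fingers (tip near (415,340)) straddle the neck at (358,315), and the elbow at (150,460) is clear. Next I descend and grip.

```bash
python3 -m handwheel '[[-0.02,-0.02,0.4,0,0,0,-1],[0,0,0.4,0,0,0,-1],[0,0,0.25,0,0,0,-1],[0,0,0.2,0,0,0,-1],[0,0,0,0,0,0,-1],[0,0,0,0,0,0,1],[0,0,0,0,0,0,1],[0,0,0,0,0,0,1],[0,0,0,0,0,0,1],[0,0,0,0,0,0,1],[0,0,0,0,0,0,1],[0,0,0,0,0,0,1]]' 60 && python3 go.py 510.5 262 46 -23
```

```text
time: 5.03
ee_pos: [0.5101, 0.262, 0.0458]
orientation: [[0.92, -0.392, 0.0], [-0.392, -0.92, 0.0], [0.0, -0.0, -1.0]]
wrist_force: [-0.7, -1.1, 5.4]
gripper_width: 0.267
finger_force: 58.5
t 5.025 pos [510.1 262.   45.8] turn [-0.01 -0.03 -0.06] shift units after turn [ 0.007 -0.003 -0.003] F [-0.72 -1.11  5.43] w 0.26676171203237314 58.4885448217392 j [ 0.28  0.73  1.7  -0.    0.72  2.25]
```

```bash
python3 -m handwheel '[[0,0,-0.2,0,0,0,1],[0,0,-0.4,0,0,0,1],[0,0,-0.5,0,0,0,1],[0,0,-0.5,0,0,0,1],[0,0,-0.4,0,0,0,1],[0,0,-0.2,0,0,0,1],[0,0,0,0,0,0,1],[0,0,0,0,0,0,1]]'
cat > m2.py <<'E'
from h import *
s=get_state(); print((s['ee_pos']*1000).round(1),s['wrist_force'].round(1),s['gripper_width'])
e=s['ee_pos']
for n in('scene','top'):
    cs=[cam(n) for _ in range(6)]; c=cs[0]; c['depth']=np.median([k['depth'] for k in cs],0); P=pts(c)
    u,w=-np.radians(8),1; X=np.array([np.cos(u),np.sin(u)]); Y=np.array([-X[1],X[0]])
    L=np.dstack([(P[...,:2]-[.523,-.002])@X,(P[...,:2]-[.523,-.002])@Y])*1000
    for nm,lo,hi,x0,x1,y0,y1 in(('fixed',.070,.076,-60,60,58,100),('mov',.070,.076,-60,60,-20,35),('bed',.031,.038,-70,70,-120,120),('hub',.105,.122,-60,60,-140,-50),('knob',.139,.150,60,160,-160,-40)):
        m=(P[...,2]>lo)&(P[...,2]<hi)&(L[...,0]>x0)&(L[...,0]<x1)&(L[...,1]>y0)&(L[...,1]<y1)
        if m.sum()<10: continue
        q=L[m]; r=cv2.minAreaRect(q.astype(np.float32)); pc=np.percentile(q,[3,97],0).round(1); w=np.array(r[0])/1000
        print(n,nm,m.sum(),'z',P[m][:,2].mean().round(4),'loc',np.round(r[0],1),np.round(r[1],1),round(r[2],1),'pc',pc.tolist(),'world',(np.array([.523,-.002])+w[0]*X+w[1]*Y).round(4))
    # valve in hand: below tcp
    q=P[(np.linalg.norm(P[...,:2]-e[:2],axis=2)<.055)&(P[...,2]>e[2]-.06)&(P[...,2]<e[2]-.007)]
    hsv=cv2.cvtColor(c['img'],cv2.COLOR_RGB2HSV); br=(hsv[...,0]>12)&(hsv[...,0]<28)&(hsv[...,1]>110)
    m=(np.linalg.norm(P[...,:2]-e[:2],axis=2)<.055)&(P[...,2]>e[2]-.06)&(P[...,2]<e[2]-.007)&br
    q=P[m]; 
    if len(q)>20:
        r=cv2.minAreaRect((q[:,:2]*1000).astype(np.float32)); print(n,'valve',len(q),np.round(r[0],1),np.round(r[1],1),round(r[2],1),'z',q[:,2].min().round(4),q[:,2].max().round(4))
    cv2.imwrite(f'pics/m2{n}.png',c['img'][...,::-1])
E
python3 m2.py
```

```text
time: 6.02
ee_pos: [0.5089, 0.2617, 0.1761]
orientation: [[0.92, -0.392, -0.003], [-0.392, -0.92, -0.001], [-0.002, 0.002, -1.0]]
wrist_force: [0.3, -0.2, -4.9]
gripper_width: 0.262
finger_force: 59.2
[508.9 261.7 176.1] [ 0.3 -0.2 -4.9] 0.2620372805398598
scene fixed 358 z 0.072 loc [-1.4 77.7] [89.3 27.9] 0.1 pc [[-43.3, 64.9], [40.2, 90.9]] world [0.5324 0.0752]
scene mov 342 z 0.072 loc [-1.3  6.1] [31.  89.4] 89.7 pc [[-43.3, -7.7], [40.8, 20.4]] world [0.5225 0.0042]
scene bed 1477 z 0.0341 loc [-1.7 -1.4] [221.1 120.1] 89.9 pc [[-58.6, -100.6], [56.9, 107.0]] world [ 0.5212 -0.0032]
scene hub 187 z 0.1071 loc [ -1.4 -71.5] [42.9 46.2] 87.1 pc [[-22.0, -91.3], [17.3, -52.0]] world [ 0.5117 -0.0726]
scene knob 48 z 0.1437 loc [117.9 -80.7] [18.3 16.9] 69.4 pc [[110.5, -88.2], [126.7, -71.6]] world [ 0.6285 -0.0983]
scene valve 402 [508.5 261.5] [36.3 74.9] 68.9 z 0.128 0.1691
top fixed 223 z 0.0728 loc [ 0.8 79.6] [90.1 27.4] 0.2 pc [[-42.4, 66.5], [42.3, 92.5]] world [0.5349 0.0767]
top mov 237 z 0.0728 loc [0.5 8.3] [29.8 90.1] 89.9 pc [[-42.1, -5.7], [42.6, 22.3]] world [0.5247 0.0061]
top bed 1384 z 0.0347 loc [0.6 1.2] [120.1 219.5] 0.0 pc [[-57.5, -104.7], [57.6, 107.0]] world [ 0.5238 -0.0009]
top hub 163 z 0.1077 loc [ -0.2 -71.5] [45.7 42.4] 0.7 pc [[-20.9, -89.1], [20.2, -51.4]] world [ 0.5128 -0.0728]
top knob 32 z 0.1453 loc [119.5 -79.4] [16.9 15.7] 8.2 pc [[111.3, -87.2], [127.2, -71.4]] world [ 0.6303 -0.0972]
```

```bash
python3 -m handwheel '[[0,0,0,0,0,-7.5,1],[0,0,0,0,0,-7.5,1],[0,0,0,0,0,0,1]]' && python3 go.py 528.2 40.8 125 -8
```

```text
time: 7.0
ee_pos: [0.5099, 0.262, 0.1774]
orientation: [[0.99, -0.142, 0.0], [-0.142, -0.99, 0.0], [0.0, -0.0, -1.0]]
wrist_force: [0.2, 0.3, -4.5]
gripper_width: 0.265
finger_force: 59.2
t 7.0 pos [509.9 262.  177.4] turn [-0.   -0.01 -0.15] shift units after turn [0.815 3.608 0.873] F [ 0.19  0.31 -4.47] w 0.26488291854094886 59.16254460811615 j [ 0.28  0.53  1.62 -0.    1.    1.99]
```

```bash
python3 -m handwheel '[[0.1,0.3,0,0,0,0,1],[0.12,0.5,0,0,0,0,1],[0.12,0.6,0,0,0,0,1],[0.12,0.6,0,0,0,0,1],[0.12,0.6,0,0,0,0,1],[0.12,0.5,0,0,0,0,1],[0.11,0.4,0,0,0,0,1],[0,0.1,0.3,0,0,0,1],[0,0,0.3,0,0,0,1],[0,0,0.2,0,0,0,1],[0,0,0.07,0,0,0,1],[0,0,0,0,0,0,1],[0,0,0,0,0,0,1]]' && python3 go.py 528.7 41 82.5 -8
python3 - <<'E'
from h import *
c=cam('scene'); a=cv2.resize(c['img'][130:260,240:400,::-1],(480,390),interpolation=cv2.INTER_CUBIC)
c=cam('top'); b=cv2.resize(c['img'][160:250,270:370,::-1],(320,288),interpolation=cv2.INTER_CUBIC)
o=np.zeros((390,800,3),np.uint8); o[:,:480]=a; o[:288,480:]=b; cv2.imwrite('pics/s2.png',o)
E
```

```text
time: 8.62
ee_pos: [0.5282, 0.0414, 0.1256]
orientation: [[0.99, -0.14, 0.001], [-0.14, -0.99, -0.0], [0.001, 0.0, -1.0]]
wrist_force: [-0.0, 0.1, -3.8]
gripper_width: 0.271
finger_force: 59.5
t 8.625 pos [528.2  41.4 125.6] turn [ 0.   -0.07 -0.05] shift units after turn [0.009 0.005 0.719] F [-0.03  0.11 -3.83] w 0.2707137846377935 59.51595425605774 j [-0.13  0.56  1.77 -0.    0.82  1.58]
```

View pics/s2.png

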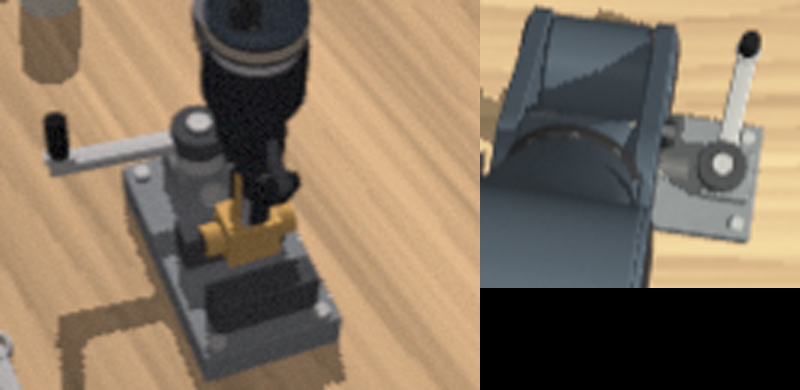

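The valve, at (245,235) in the left view, hangs over the gap, aligned with the jaws. I'll lower it while watching the force.

```bash
python3 -m handwheel '[[0,0,0.1,0,0,0,1],[0,0,0.1,0,0,0,1],[0,0,0.1,0,0,0,1],[0,0,0,0,0,0,1]]' && python3 -m handwheel '[[0,0,0.1,0,0,0,1],[0,0,0.1,0,0,0,1],[0,0,0.1,0,0,0,1],[0,0,0.07,0,0,0,1],[0,0,0,0,0,0,1]]'
```

```text
time: 9.22
ee_pos: [0.5271, 0.0414, 0.1063]
orientation: [[0.99, -0.14, -0.002], [-0.14, -0.99, 0.0], [-0.002, 0.0, -1.0]]
wrist_force: [0.9, -0.0, -5.8]
gripper_width: 0.264
finger_force: 59.5
time: 9.85
ee_pos: [0.5274, 0.0413, 0.0845]
orientation: [[0.99, -0.14, -0.001], [-0.14, -0.99, 0.0], [-0.001, 0.0, -1.0]]
wrist_force: [1.0, -0.2, -4.6]
gripper_width: 0.26
finger_force: 59.5
```

```bash
python3 -m handwheel '[[0,0,0.03,0,0,0,1],[0,0,0.02,0,0,0,1],[0,0,0,0,0,0,1],[0,0,0,0,0,0,1]]';python3 -m handwheel '[[0,0,0.015,0,0,0,1],[0,0,0,0,0,0,1]]'
```

```text
time: 10.35
ee_pos: [0.5278, 0.0413, 0.082]
orientation: [[0.99, -0.14, 0.0], [-0.14, -0.99, -0.0], [0.0, -0.0, -1.0]]
wrist_force: [-0.5, 0.6, -5.1]
gripper_width: 0.266
finger_force: 59.5
time: 10.6
ee_pos: [0.5277, 0.0413, 0.081]
orientation: [[0.99, -0.14, -0.0], [-0.14, -0.99, -0.0], [-0.0, 0.0, -1.0]]
wrist_force: [0.5, 0.6, -5.4]
gripper_width: 0.263
finger_force: 59.5
```

```bash
python3 -m handwheel '[[0,0,0.015,0,0,0,1],[0,0,0,0,0,0,1],[0,0,0,0,0,0,1]]';python3 -m handwheel '[[0,0,0.015,0,0,0,1],[0,0,0,0,0,0,1],[0,0,0,0,0,0,1]]'
```

```text
time: 10.98
ee_pos: [0.5278, 0.0413, 0.0808]
orientation: [[0.99, -0.14, 0.0], [-0.14, -0.99, -0.0], [0.001, 0.0, -1.0]]
wrist_force: [-2.4, -0.9, 4.7]
gripper_width: 0.265
finger_force: 60.3
time: 11.35
ee_pos: [0.5278, 0.0412, 0.0808]
orientation: [[0.99, -0.14, 0.001], [-0.14, -0.99, -0.0], [0.001, 0.0, -1.0]]
wrist_force: [-3.9, -1.2, 13.0]
gripper_width: 0.26
finger_force: 61.3
```

```bash
python3 -m handwheel '[[0,0,-0.015,0,0,0,1],[0,0,0,0,0,0,-0.2],[0,0,0,0,0,0,-0.6],[0,0,0,0,0,0,-1],[0,0,0,0,0,0,-1],[0,0,0,0,0,0,-1],[0,0,-0.2,0,0,0,-1],[0,0,-0.4,0,0,0,-1],[0,0,-0.6,0,0,0,-1],[0,0,-0.6,0,0,0,-1],[0,0,-0.2,0,0,0,-1],[0,0,0,0,0,0,-1]]' 20 && python3 go.py 629.4 -97.7 200 -8
```

```text
time: 12.85
ee_pos: [0.5279, 0.0413, 0.2009]
orientation: [[0.99, -0.14, 0.002], [-0.14, -0.99, -0.0], [0.002, -0.0, -1.0]]
wrist_force: [-0.1, 0.5, -0.2]
gripper_width: 1.004
finger_force: 0.0
t 12.85 pos [527.9  41.3 200.9] turn [-0.   -0.11 -0.06] shift units after turn [1.997 2.059 0.015] F [-0.11  0.54 -0.16] w 1.00375235781209 0.0 j [-0.13  0.44  1.71  0.    0.99  1.58]
```

```bash
python3 -m handwheel '[[0,0,0,0,0,-10.4,-1],[0,0,0,0,0,-10.4,-1],[0,0,0,0,0,-10.4,-1],[0,0,0,0,0,-10.4,-1],[0,0,0,0,0,-10.4,-1],[0,0,0,0,0,-10.4,-1],[0,0,0,0,0,-10.4,-1],[0,0,0,0,0,-10.4,-1],[0,0,0,0,0,-10.4,-1],[0,0,0,0,0,-10.4,-1],[0,0,0,0,0,-10.4,-1],[0,0,0,0,0,-10.4,-1],[0,0,0,0,0,-10.4,-1],[0,0,0,0,0,-10.4,-1],[0,0,0,0,0,-10.4,-1],[0,0,0,0,0,-10.4,-1],[0,0,0,0,0,-9.6,-1],[0,0,0,0,0,0,-1]]' && python3 go.py 629.4 -97.7 200 168
```

```text
time: 15.1
ee_pos: [0.5267, 0.0414, 0.1985]
orientation: [[-0.977, 0.211, -0.003], [0.211, 0.977, 0.0], [0.003, -0.0, -1.0]]
wrist_force: [0.3, 1.3, -1.3]
gripper_width: 1.003
finger_force: 0.0
t 15.1 pos [526.7  41.4 198.5] turn [-0.02 -0.2  -0.18] shift units after turn [-2.157 -1.912 -0.025] F [ 0.3   1.27 -1.32] w 1.0028398379756407 0.0 j [-0.13  0.44  1.71  0.    0.99 -1.49]
```

```bash
python3 -m handwheel '[[-0.3,-0.3,0,0,0,0,-1],[-0.5,-0.4,0,0,0,0,-1],[-0.5,-0.4,0,0,0,0,-1],[-0.5,-0.4,0,0,0,0,-1],[-0.34,-0.41,0,0,0,0,-1],[0,0,0,0,0,0,-1],[0,0,0,0,0,0,-1]]' && python3 go.py 629.4 -97.7 110 168
cat > v.py <<'E'
from h import *
c=cam('scene'); P=pts(c); hsv=cv2.cvtColor(c['img'],cv2.COLOR_RGB2HSV); br=(hsv[...,0]>12)&(hsv[...,0]<28)&(hsv[...,1]>110)
m=(np.linalg.norm(P[...,:2]-[.529,.042],axis=2)<.06)&(P[...,2]>.042)&(P[...,2]<.13)&br
q=P[m]; b=q[q[:,2]<.09]; n=q[q[:,2]>.1]
r=cv2.minAreaRect((b[:,:2]*1000).astype(np.float32)); print('body',len(b),np.round(r,1) if 0 else r,'neck',n.mean(0).round(4),n.max(0).round(4),n.min(0).round(4))
cv2.imwrite('pics/v.png',cv2.resize(c['img'][120:260,230:400,::-1],(680,560),interpolation=cv2.INTER_CUBIC))
E
python3 v.py
```

```text
time: 15.98
ee_pos: [0.6288, -0.098, 0.1994]
orientation: [[-0.978, 0.211, -0.002], [0.211, 0.978, 0.001], [0.002, 0.0, -1.0]]
wrist_force: [-0.6, 0.9, -0.5]
gripper_width: 0.999
finger_force: 0.0
t 15.975 pos [628.8 -98.  199.4] turn [ 0.02 -0.09 -0.16] shift units after turn [-0.008  0.007  1.49 ] F [-0.59  0.87 -0.54] w 0.9992735941710073 0.0 j [-0.33  0.58  1.43  0.    1.13 -1.69]
body 301 ((528.255615234375, 41.26627731323242), (78.399169921875, 45.69528579711914), 11.80053997039795) neck [0.5302 0.0463 0.1126] [0.5388 0.0536 0.1201] [0.5158 0.0313 0.1001]
```

View pics/v.png

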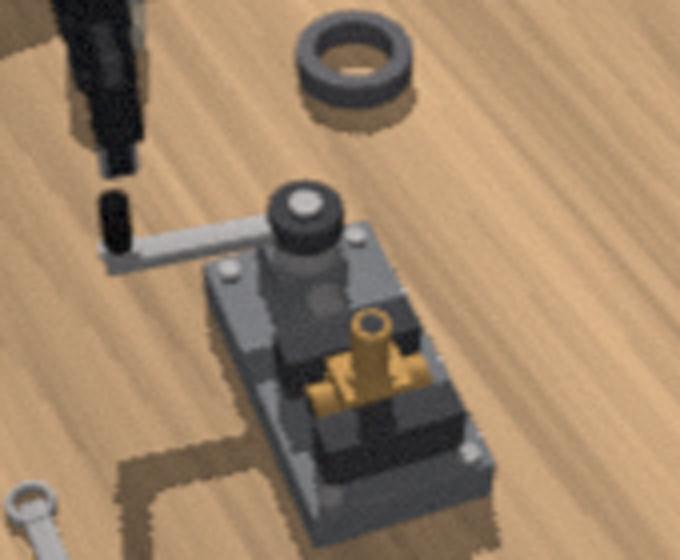

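The valve stands upright between the jaws, neck at (371,322), and the gripper is above the knob at (116,222). Now I'll cage the knob.

```bash
python3 -m handwheel '[[0,0,0.4,0,0,0,-1],[0,0,0.5,0,0,0,-1],[0,0,0.4,0,0,0,-1],[0,0,0.2,0,0,0,-1],[0,0,0,0,0,0,-1],[0,0,0,0,0,0,0],[0,0,0,0,0,0,0.45],[0,0,0,0,0,0,0.45],[0,0,0,0,0,0,0.45],[0,0,0,0,0,0,0.45]]' 20 && python3 go.py 629.4 -97.7 110 168
cat > f.py <<'E'
# tangential (clockwise-resisting) force, lever angle from TCP, averaged over camera ticks
import sys; from h import *
F=[];p=[]
for _ in range(3): s=get_state(); F.append(s['wrist_force']); p.append(s['ee_pos']); camera('top')
s=get_state(); F.append(s['wrist_force']); F=np.mean(F,0); r=s['ee_pos'][:2]-[.5123,-.0727]; a=np.arctan2(r[1],r[0]); t=np.array([-np.sin(a),np.cos(a)]); O=s['orientation']
print('t %.2f ang %.1f R %.1f yaw %.1f z %.1f Ftan %.2f Frad %.2f Fz %.2f ff %.2f'%(s['time'],np.degrees(a),1000*np.hypot(*r),np.degrees(np.arctan2(O[1,0],O[0,0])),s['ee_pos'][2]*1000,F[:2]@t,F[:2]@r/np.hypot(*r),F[2],s['finger_force']))
E
python3 f.py
```

```text
time: 17.27
ee_pos: [0.6294, -0.0976, 0.1102]
orientation: [[-0.978, 0.209, 0.0], [0.209, 0.978, -0.0], [-0.0, -0.0, -1.0]]
wrist_force: [-0.4, -0.7, -0.3]
gripper_width: 0.279
finger_force: 0.0
t 17.275 pos [629.4 -97.6 110.2] turn [-0.    0.01 -0.06] shift units after turn [-0.001 -0.001  0.004] F [-0.37 -0.73 -0.27] w 0.27889119121416583 0.0 j [-0.33  0.69  1.5   0.    0.95 -1.69]
t 17.43 ang -12.0 R 119.6 yaw 167.9 z 110.1 Ftan -0.01 Frad 0.16 Fz -0.06 ff 0.00
```

```bash
python3 -m handwheel '[[0.004,-0.1,0,0,0,3,0.45],[0.008,-0.174,0,0,0,5,0.45],[0.008,-0.174,0,0,0,5,0.45],[0.004,-0.1,0,0,0,3,0.45],[0,0,0,0,0,0,0.45]]' >/dev/null; python3 f.py; python3 -m handwheel '[[0.005,-0.14,0,0,0,4,0.45],[0.005,-0.14,0,0,0,4,0.45],[0,0,0,0,0,0,0.45]]'>/dev/null; python3 f.py; python3 -m handwheel '[[0.003,-0.105,0,0,0,3,0.45],[0.003,-0.105,0,0,0,3,0.45],[0,0,0,0,0,0,0.45]]'>/dev/null; python3 f.py
```

```text
t 18.20 ang -27.4 R 119.4 yaw 152.0 z 110.1 Ftan 4.08 Frad -0.02 Fz 0.20 ff 2.22
t 18.73 ang -35.9 R 119.4 yaw 144.0 z 110.1 Ftan 2.53 Frad 0.36 Fz -0.32 ff 1.13
t 19.25 ang -41.8 R 119.4 yaw 138.0 z 110.2 Ftan 3.90 Frad 0.23 Fz -1.19 ff 1.81
```

```bash
cat >> f.py <<'E'
if len(sys.argv)>1: sys.exit(F[:2]@t>float(sys.argv[1]))
E
python3 -m handwheel '[[0.003,-0.105,0,0,0,3,0.45],[0,0,0,0,0,0,0.45]]'>/dev/null; python3 f.py 5.5 && python3 -m handwheel '[[0.003,-0.105,0,0,0,3,0.45],[0,0,0,0,0,0,0.45]]'>/dev/null; python3 f.py 5.5 && python3 -m handwheel '[[0.003,-0.105,0,0,0,3,0.45],[0,0,0,0,0,0,0.45]]'>/dev/null; python3 f.py 5.5 && python3 -m handwheel '[[0.003,-0.105,0,0,0,3,0.45],[0,0,0,0,0,0,0.45]]'>/dev/null; python3 f.py 5.5
```

```text
t 19.65 ang -44.9 R 119.4 yaw 135.0 z 110.2 Ftan 4.08 Frad -0.02 Fz -0.82 ff 1.98
t 19.80 ang -44.9 R 119.3 yaw 135.0 z 110.2 Ftan 4.20 Frad 0.10 Fz -0.23 ff 2.10
t 19.95 ang -44.9 R 119.3 yaw 134.9 z 110.2 Ftan 4.39 Frad 0.31 Fz -0.63 ff 2.22
t 20.10 ang -44.9 R 119.2 yaw 134.9 z 110.1 Ftan 4.65 Frad 0.38 Fz -1.10 ff 2.34False
False
False
False
```

```bash
sed -i 's/sys.exit(F\[:2\]@t>float(sys.argv\[1\]))/sys.exit(int(F[:2]@t>float(sys.argv[1])))/' f.py
python3 -m handwheel '[[0.003,-0.105,0,0,0,3,0.45],[0,0,0,0,0,0,0.45]]'>/dev/null; python3 f.py 5.5 && python3 -m handwheel '[[0.003,-0.105,0,0,0,3,0.45],[0,0,0,0,0,0,0.45]]'>/dev/null && python3 f.py 5.5 && python3 -m handwheel '[[0.003,-0.105,0,0,0,3,0.45],[0,0,0,0,0,0,0.45]]'>/dev/null && python3 f.py 5.5 && python3 -m handwheel '[[0.003,-0.105,0,0,0,3,0.45],[0,0,0,0,0,0,0.45]]'>/dev/null && python3 f.py 5.5
```

```text
t 20.50 ang -48.1 R 119.2 yaw 132.0 z 110.1 Ftan 3.83 Frad 0.47 Fz -0.66 ff 1.71
t 20.90 ang -51.1 R 119.2 yaw 129.0 z 110.1 Ftan 3.40 Frad 0.06 Fz -0.46 ff 1.71
t 21.30 ang -54.0 R 119.2 yaw 126.0 z 110.2 Ftan 3.38 Frad 0.57 Fz -0.47 ff 1.81
t 21.70 ang -57.1 R 119.2 yaw 123.0 z 110.2 Ftan 3.79 Frad 0.13 Fz -0.61 ff 1.85
```

```bash
python3 -m handwheel '[[0.003,-0.105,0,0,0,3,0.45],[0,0,0,0,0,0,0.45]]'>/dev/null; python3 f.py 5.5 && python3 -m handwheel '[[0.003,-0.105,0,0,0,3,0.45],[0,0,0,0,0,0,0.45]]'>/dev/null && python3 f.py 5.5 && python3 -m handwheel '[[0.003,-0.105,0,0,0,3,0.45],[0,0,0,0,0,0,0.45]]'>/dev/null && python3 f.py 5.5 && python3 -m handwheel '[[0.003,-0.105,0,0,0,3,0.45],[0,0,0,0,0,0,0.45]]'>/dev/null && python3 f.py 5.5 && python3 -m handwheel '[[0.003,-0.105,0,0,0,3,0.45],[0,0,0,0,0,0,0.45]]'>/dev/null && python3 f.py 5.5 && python3 -m handwheel '[[0.003,-0.105,0,0,0,3,0.45],[0,0,0,0,0,0,0.45]]'>/dev/null && python3 f.py 5.5
```

```text
t 22.10 ang -60.1 R 119.2 yaw 120.0 z 110.2 Ftan 3.81 Frad 0.21 Fz -0.45 ff 1.86
t 22.50 ang -63.1 R 119.2 yaw 117.0 z 110.1 Ftan 3.69 Frad 0.34 Fz -0.74 ff 1.87
t 22.90 ang -66.2 R 119.2 yaw 114.0 z 110.2 Ftan 3.91 Frad 0.07 Fz -0.47 ff 1.88
t 23.30 ang -69.2 R 119.2 yaw 111.0 z 110.2 Ftan 4.18 Frad 0.39 Fz -0.82 ff 1.98
t 23.70 ang -72.1 R 119.2 yaw 108.0 z 110.2 Ftan 4.68 Frad 0.01 Fz -0.62 ff 2.40
t 24.10 ang -75.0 R 119.4 yaw 105.0 z 110.2 Ftan 5.47 Frad 0.30 Fz -1.50 ff 2.64
```

```bash
python3 -m handwheel '[[0.001,-0.07,0,0,0,2,0.45],[0,0,0,0,0,0,0.45]]'>/dev/null; python3 f.py 7.5 && python3 -m handwheel '[[0.001,-0.07,0,0,0,2,0.45],[0,0,0,0,0,0,0.45]]'>/dev/null && python3 f.py 7.5
```

```text
t 24.50 ang -76.8 R 119.6 yaw 103.0 z 110.2 Ftan 6.61 Frad -0.02 Fz -2.24 ff 3.19
t 24.90 ang -78.7 R 119.8 yaw 101.0 z 110.3 Ftan 7.32 Frad -0.05 Fz -2.17 ff 3.45
```

```bash
python3 -m handwheel '[[0.001,-0.07,0,0,0,2,0.45],[0,0,0,0,0,0,0.45]]'>/dev/null; python3 f.py
```

```text
t 25.30 ang -80.5 R 120.0 yaw 98.9 z 110.4 Ftan 8.36 Frad -0.11 Fz -2.49 ff 4.04
```

```bash
python3 -m handwheel '[[0.001,-0.05,0,0,0,1.4,0.45],[0,0,0,0,0,0,0.45]]'>/dev/null; python3 f.py
```

```text
t 25.70 ang -81.9 R 120.1 yaw 97.5 z 110.4 Ftan 8.02 Frad 0.01 Fz -3.14 ff 3.92
```

```bash
python3 -m handwheel '[[0.001,-0.05,0,0,0,1.4,0.45],[0,0,0,0,0,0,0.45]]'>/dev/null; python3 f.py
```

```text
t 26.10 ang -83.5 R 120.1 yaw 96.2 z 110.3 Ftan 7.55 Frad 0.35 Fz -2.67 ff 3.52
```

```bash
python3 -m handwheel '[[0.001,-0.05,0,0,0,1.4,0.45],[0,0,0,0,0,0,0.45]]'>/dev/null; python3 f.py
```

```text
t 26.50 ang -85.1 R 120.0 yaw 94.8 z 110.3 Ftan 6.18 Frad 0.63 Fz -1.92 ff 3.05
```

```bash
python3 -m handwheel '[[0.001,-0.035,0,0,0,1,0.45],[0,0,0,0,0,0,0.45]]'>/dev/null; python3 f.py
```

```text
t 26.90 ang -86.3 R 119.9 yaw 93.8 z 110.2 Ftan 5.67 Frad 0.40 Fz -2.12 ff 2.76
```

The limiter has clicked: the force fell by a third from its peak. I'll let go and lift clear.

```bash
python3 -m handwheel '[[0,0,0,0,0,0,0],[0,0,0,0,0,0,-0.6],[0,0,0,0,0,0,-1],[0,0,0,0,0,0,-1],[0,0,0,0,0,0,-1],[0,0,-0.3,0,0,0,-1],[0,0,-0.5,0,0,0,-1],[0,0,-0.6,0,0,0,-1],[0,0,-0.6,0,0,0,-1],[0,0,-0.3,0,0,0,-1],[0,0,0,0,0,0,-1],[0,0,0,0,0,0,-1],[0,0,0,0,0,0,-1]]' && python3 v.py
```

```text
time: 28.52
ee_pos: [0.5184, -0.1912, 0.2468]
orientation: [[-0.065, 0.998, -0.002], [0.998, 0.065, 0.001], [0.002, -0.002, -1.0]]
wrist_force: [0.2, -0.1, 0.6]
gripper_width: 1.0
finger_force: 0.0
body 275 ((522.6494140625, 42.78585433959961), (86.21028900146484, 46.24101257324219), 13.634984970092773) neck [0.5301 0.0486 0.1122] [0.5397 0.0553 0.1209] [0.5165 0.0331 0.1011]
```

View pics/v.png

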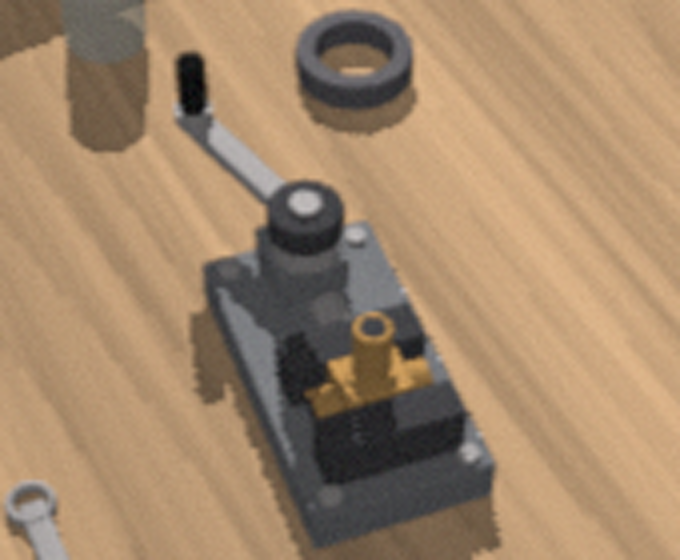

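The valve is clamped upright between the jaws (neck at (373,325)), the lever has been released with its knob at (192,85), and the tape at (355,60) is undisturbed. I'll hand it in.

```bash
python3 -c "from station import sign_off; print(sign_off())"
```

```text
the job is handed in; nothing more can be done
None
```

The valve is set upright between the jaws and clamped: I turned the lever just past the limiter's click (force peaked at about 8.4 N, then fell by about a third), let go, and handed the job in at about 28.5 s of the 67 s allowed; no verdict came back.

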